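# Load the sight-glass cell

### The arm

A 6-joint arm with a two-finger parallel gripper is mounted at the origin on the work surface. World frame = base frame: x ahead of the robot, y to its left, z up, the work surface at z = 0. Lengths are in m, angles in degrees, forces in N, time in s.
With the tool pointing down it reaches from about 0.35 to 0.925 m from the base axis. Payload 6.4 kg.
Tool frame: the origin (TCP) lies on the mounting face of the last link; the fingertips stand 199 mm ahead of it and the grasp point (between the pads) lies 180 mm ahead of it; z points along the fingers, y is the direction in which the jaws open and shut (so a half turn about z gives the same grasp; the last joint's range is limited). The gripper opens to 94 mm and grips with 3 to 60 N. Pads are 16 mm wide; open, the fingers measure 119 mm over their backs; the gripper's body (75 mm by 177 mm) begins 78 mm behind the grasp point.
Start: joints at [55.8, 14.043, 89.255, -0, 76.702, -9.975], TCP at [0.267, 0.593, 0.405] pointing down, gripper open.
Joint ranges: [-179.41, 179.41], [-58.25, 129.5], [7.25, 145.43], [-54.29, 234.29], [11.92, 165.04], [-157.13, 157.13]. Speed limits (degrees/s): [147.25, 147.25, 180, 180, 180, 180].

### API

Orientations are given as [roll, pitch, yaw] about the fixed x, y, z axes, in that order (R = Rz(yaw) Ry(pitch) Rx(roll)).
In Python, from cell import * gives the robot as it stands. Calls block until the motion is done:
- move_ptp(position, orientation): joint-space move of the TCP to a pose.
- movel(position, orientation=None, v=0.15): straight line of the TCP; orientation=None keeps the orientation; v is the mean speed in m/s.
- movej(angles): joint-space move.
- release() and gripper_close(): open the fingers fully, or close them until they stop; the grip force is fixed at half the most.
- hold(seconds).
- inverse_kinematics(position, orientation): joint angles nearest the present ones, or None.
- observe(): the state.
- capture(name): name is "scene" or "top" or "wrist"; returns the picture (400x640x3 uint8, blue, green, red); there is no depth.
- camera_params(name): a dict with "fx", "fy", "cx", "cy" (pixels), "R" (3x3) and "t" (3): a world point X has camera coordinates R X + t. Camera axes: x right, y down, z forward; pixel columns grow to the right and rows downward; lengths in m; the calibration is good to about 2 mm. A picture is of the moment at which its call begins: read the wrist's pose just before it. camera_params takes no time and is no camera call; for the wrist camera it gives the pose at the moment of the call.
A pose or a line that the arm cannot do raises IKError and nothing moves.
- sign_off(): hands the job in, once; it reports no verdict.
Trained networks look in the newest picture that a camera, given by its name, has taken for a name from the list of things; names that differ only in an ending like _2 or _b are one class to them, and where a whole thing is asked for, a point or a joint stands for the part that bears it (a point fixed in the world has none). Each returns a list of dicts, best first, with "conf" (0 to 1); they miss things now and then, are a little off and sometimes report something else, mostly with a low value. They report only what shows in the picture. A call takes as long as a camera call. They do not tell look-alikes from the thing itself.
- recognise(camera, query): "uv" ([column, row] in pixels, amid what is visible of it).
- cut_out(camera, query): "pixels" (400x640 bool, what is visible of it) and "uv" ([column, row] in pixels, amid what is visible of it).
The state is a dict: "time_s": time; "q": joint angles; "joint_velocities": joint speeds; "effort": joint torques, N m; "eef_pos": TCP position; "tool_rot": TCP orientation; "contact_force": force on the tool from outside, world axes, zero at the start; "moment": the same for the moment, N m; "opening": opening from 0.0 (shut) to 1.0 (fully open).
Only numpy, scipy, OpenCV 4.12 (cv2) and the standard library are available. Lean on these libraries where they do the work, as an engineer would, in place of code of your own. Each camera call takes 0.05 s, during which the arm holds its last target. There are 200 camera calls.

### The job

Load the sight-glass cell on the bench: slide the thick spacer ring along the deck into the bore first, then slide the thinner glazed window ring in on top of it, so that both lie flat. Then push the cover plate along its rails over the bore, fully home into the end slot, so that both spring clips have snapped back behind it. Slide the parts and do not pick any of them up off the deck, and leave the beaker, jar and tip box alone.

Things in the scene. Friction and masses are not known exactly. Their poses are not given: they have to be found in the camera images.
- cell: Grey metal block fixed to the bench, T-shaped from above: tail roughly towards the robot, a wing to each side. Origin on the bench under the bore's centre; x from the tail to the end slot, y along the wings, z up. Flat deck 32 mm above the bench; wings reach y = +-130 mm, tail x = -123 mm, all open-ended.
- bore_mouth (a point): Centre of the mouth of the round blind bore, at deck height (32 mm above the bench). Bore 52 mm in diameter, 24 mm deep (floor 8 mm above the bench), edge broken by 1 mm.
- wing_lane (a point): Point on the deck at cell y = +130 mm, x = 0: outer end of the left ring lane; the right one mirrors it at y = -130. Guide strips 4 mm high (x from 31 to 35 mm and from -35 to -31 mm, |y| 40 to 130 mm) leave each lane 62 mm wide and straight along cell y to the bore.
- cover_lane (a point): Point on the deck at cell x = -122 mm, y = 0: rear end of the cover's lane, which runs straight along cell x. Two rails 10 mm high at x = -122 to -55 mm leave it 67.4 mm wide.
- end_slot (a point): Point on the deck at cell x = +31 mm, y = 0: the stop face of the slot that takes the cover's front edge, beyond the bore. A lip 9 to 13 mm above the deck reaches back over it to x = +26 mm; cheeks 14 mm high stand outside |y| = 34.5 mm at x = 30 to 44 mm.
- spacer: Thick plain brass ring, outer diameter 48, hole 28, height 14 mm, about 0.12 kg, loose on either wing, its centre 65 to 95 mm from the bore's. Origin: centre of its underside, z along its axis. Goes first, onto the bore's floor: its origin is then 8 mm above the bench.
- window: Thin brass ring, outer diameter 48, height 8, rim 5 mm wide, its hole closed by a glass pane recessed 2 mm; about 0.06 kg, loose on the other wing, 65 to 95 mm from the bore's centre. Origin: centre of its underside, z along its axis. Goes second, onto the spacer: its origin is then 22 mm above the bench, its top 2 mm below the deck.
- cover: Steel plate 60 (x) by 66 (y) by 6 mm, about 0.15 kg, loose between the rails, axes along the cell's. Push tab 34 mm wide along the middle of its rear edge (x -30 to -25), top 18 mm above the underside. Origin: centre of underside, first at cell x = -90 to -83 mm; home over the bore's centre, 1 mm play to the stop. Passing the clips takes about 4 to 8 N.
- clip_left (a joint): Sprung steel leaf, cell's +y side, hinged at cell x = -52 mm, slanting into the cover's lane; tip at x = -33 mm, about 3 mm into the lane. In rad: 0 at rest, up to about 0.13 while the passing cover pushes it outward; springs back to 0 behind the rear edge of a cover that is home.
- clip_right (a joint): The same sprung leaf at the cell's -y side; 0 at rest, grows as the cover pushes it outward.
- beaker: Bystander: loose glass beaker, 60 mm wide, 70 mm high, on the bench beyond the cell. Origin: centre of its underside.
- jar: Bystander: loose amber jar with white cap, 48 mm wide, 65 mm high, on the bench beyond the cell. Origin: centre of its underside.
- tipbox: Bystander: open white box, 55 by 75 by 35 mm high, on the bench beside the cell's tail on its +y side. Origin: centre of its underside.
Mind the look-alikes: they are no part of the job. Leave any orange or purple look-alike of the window alone.

How it is judged:
By the outcome, as a careful person would: the job done as asked, in the order asked, and still so for the second after the job is handed in, with the robot touching nothing.
It also fails if it takes over 58 s, if anything falls off the work surface, if the arm or the gripper's body presses on something with over 40 N, if the wrist force passes 120 N, or if a joint passes its speed limit or range.

## Working session

There is one attempt and no reset: what is moved stays moved. The work goes in short steps, each a Python script; the robot and the scene stay as the last script left them, time stands still between calls to the robot, and variables do not carry over. Pictures are saved under pics/ and viewed, about 8 in all and at most 12, crops included, and the job is handed in when it is done.

```bash
ls; mkdir -p pics
python3 - <<'E'
from cell import *
import cv2,numpy as np
for n in ("scene","top"):
    im=capture(n); cv2.imwrite(f"pics/{n}0.png",im)
    p=camera_params(n); print(n,p)
    for q in ("cell","bore_mouth","wing_lane","cover_lane","end_slot","spacer","window","cover","tipbox"):
        print(q,[(np.round(d["uv"]).tolist(),round(d["conf"],2)) for d in recognise(n,q)][:4])
print(observe()["time_s"])
E
```

```text
pics
scene {'fx': 473.7411517574949, 'fy': 473.7411517574949, 'cx': 317.598453196676, 'cy': 202.3088279968432, 'R': array([[ 0.81370433,  0.58125691, -0.0050666 ],
       [ 0.37525442, -0.53193722, -0.75909612],
       [-0.44392498,  0.61577853, -0.65095884]]), 't': array([-0.50573992, -0.12946916,  1.10873234])}
cell [([283.0, 230.0], 0.59)]
bore_mouth [([288.0, 231.0], 0.87)]
wing_lane [([284.0, 233.0], 0.74)]
cover_lane [([284.0, 231.0], 0.58)]
end_slot [([285.0, 232.0], 0.84), ([270.0, 204.0], 0.74)]
spacer [([265.0, 240.0], 0.96)]
window [([325.0, 210.0], 0.84), ([404.0, 224.0], 0.71), ([379.0, 181.0], 0.51)]
cover [([266.0, 203.0], 0.88)]
tipbox [([316.0, 180.0], 0.66)]
top {'fx': 410.8976680096801, 'fy': 410.8976680096801, 'cx': 320.48502553945144, 'cy': 200.20892576776788, 'R': array([[ 0.02075024, -0.99977708,  0.00389987],
       [-0.99401425, -0.02104881, -0.10720367],
       [ 0.10726186, -0.00165203, -0.99422943]]), 't': array([0.0591885 , 0.59398651, 0.63072811])}
cell [([352.0, 231.0], 0.66), ([336.0, 274.0], 0.33)]
bore_mouth [([353.0, 230.0], 0.69)]
wing_lane [([352.0, 229.0], 0.68), ([416.0, 183.0], 0.64)]
cover_lane [([353.0, 230.0], 0.95)]
end_slot [([354.0, 226.0], 0.63)]
spacer [([395.0, 250.0], 0.84)]
window [([207.0, 195.0], 0.86), ([260.0, 140.0], 0.74), ([311.0, 210.0], 0.6)]
cover [([340.0, 274.0], 0.68), ([258.0, 262.0], 0.18)]
tipbox [([259.0, 264.0], 0.89)]
1.0
```

View pics/top0.png

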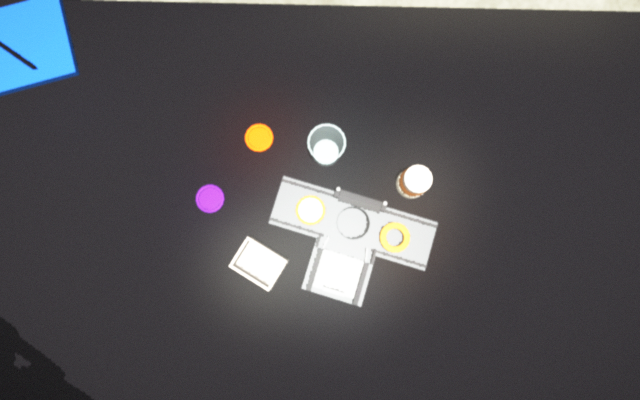

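View pics/scene0.png

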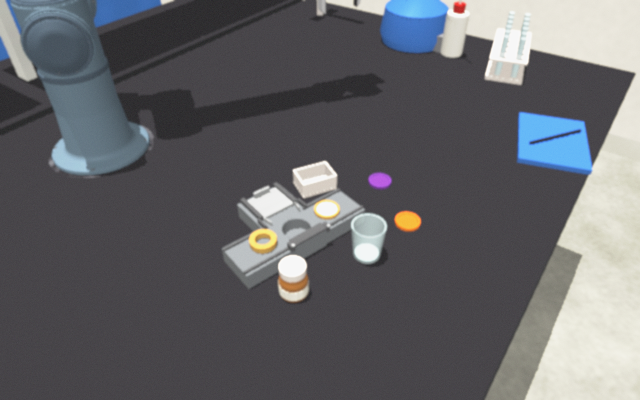

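The top view shows the bore at (352,223), the spacer on the right wing at (395,237), the gold window on the left wing at (311,210) and the cover on the tail at (340,274). The window could be confused with the orange disc (259,138) or the purple disc (210,198), both on the bench. I choose the gold ring on the wing. Next I'll take a close wrist view.

```bash
cat > h.py <<'E'
from cell import *
import cv2,numpy as np
def back(p,uv,z):
    R,t=np.array(p["R"]),np.array(p["t"])
    d=R.T@np.array([(uv[0]-p["cx"])/p["fx"],(uv[1]-p["cy"])/p["fy"],1]); c=-R.T@t
    return c+d*(z-c[2])/d[2]
def proj(p,X):
    c=np.array(p["R"])@np.asarray(X,float)+p["t"]; return np.array([p["fx"]*c[0]/c[2]+p["cx"],p["fy"]*c[1]/c[2]+p["cy"]])
E
python3 - <<'E'
from h import *
p=camera_params("top")
for n,uv,z in [("bore",(352,223),.032),("spacer",(395,237),.046),("window",(311,210),.04),("cover",(340,274),.038),("Lfar",(283,178),.032),("Lnear",(270,223),.032),("Rfar",(437,222),.032),("Rnear",(425,269),.032),("tailL",(304,290),.04),("tailR",(361,304),.04),("purple",(210,198),0),("beaker",(326,155),0),("jar",(410,190),0),("tip",(259,264),.03)]:
    print(n,back(p,uv,z).round(4))
w=camera_params("wrist"); print(w); o=observe(); print(o)
from scipy.spatial.transform import Rotation as Ro
Rt=Ro.from_euler("xyz",o["tool_rot"],degrees=True).as_matrix()
R=np.array(w["R"]);c=-R.T@w["t"]
print("cam in tool",Rt.T@(c-np.array(o["eef_pos"])),"axes\n",Rt.T@R.T)
E
```

```text
bore [0.5569 0.0204 0.032 ]
spacer [ 0.5357 -0.046   0.046 ]
window [0.5758 0.0864 0.04  ]
cover [0.4763 0.0386 0.038 ]
Lfar [0.6275 0.1331 0.032 ]
Lnear [0.5542 0.1517 0.032 ]
Rfar [ 0.5614 -0.116   0.032 ]
Rnear [ 0.4865 -0.0963  0.032 ]
tailL [0.4507 0.0944 0.04  ]
tailR [0.4312 0.0055 0.04  ]
purple [0.5958 0.2583 0.    ]
beaker [0.674  0.0638 0.    ]
jar [ 0.6167 -0.0799  0.    ]
tip [0.4888 0.1672 0.03  ]
{'fx': 336.42317113997814, 'fy': 336.42317113997814, 'cx': 315.242654125451, 'cy': 199.726613755723, 'R': array([[ 4.09528973e-01,  9.12296718e-01,  8.47246896e-04],
       [ 8.76026143e-01, -3.93506076e-01,  2.78803093e-01],
       [ 2.54684543e-01, -1.13435734e-01, -9.60347915e-01]]), 't': array([-0.65133025, -0.02849682,  0.3916912 ])}
{'time_s': 1.0, 'q': array([ 5.57991890e+01,  1.40433990e+01,  8.92570679e+01, -3.54214458e-03,
        7.67021366e+01, -9.97468449e+00]), 'joint_velocities': array([-0.00282724, -0.06075289,  0.05321767, -0.060122  ,  0.09053194,
        0.02637867]), 'effort': array([ 3.76212638e-04, -4.15833914e+01, -3.14882076e+01,  6.85872626e-02,
        2.88087496e-02,  2.09037694e-05]), 'eef_pos': array([0.26671594, 0.59276196, 0.40463698]), 'tool_rot': array([-1.79996839e+02,  2.94406597e-03,  1.55774688e+02]), 'contact_force': array([-0.19981177,  0.41014284,  0.05911446]), 'moment': array([-0.03524644,  0.02790014,  0.02363073]), 'opening': 1.00032404347815}
cam in tool [0.08241063 0.00093077 0.01997603] axes
 [[ 8.73551006e-04 -9.60362424e-01 -2.78753029e-01]
 [ 9.99999211e-01  5.87360247e-04  1.11019998e-03]
 [-9.02465894e-04 -2.78753779e-01  9.60362180e-01]]
```

Run:
```python
from h import *
move_ptp([.5955,.010,.345],[180,0,165]); hold(.3)
print(observe()["time_s"],observe()["eef_pos"],observe()["tool_rot"])
p=camera_params("wrist"); im=capture("wrist"); cv2.imwrite("pics/w1.png",im); 
import pickle; pickle.dump(p,open("p1.pkl","wb"))
for q in ("bore_mouth","spacer","window","cover"):
    for d in cut_out("wrist",q)[:2]:
        m=d["pixels"].astype(np.uint8); (x,y),(a,b),t=cv2.fitEllipse(max(cv2.findContours(m,0,1)[0],key=len))
        print(q,d["uv"],round(d["conf"],2),"ell",x,y,a,b)
cv2.imwrite("pics/w1b.png",cv2.resize(im,(800,500),interpolation=cv2.INTER_CUBIC))
```

```text
3.6917 [0.59549762 0.01035496 0.34501584] [1.79998068e+02 2.11398414e-04 1.65034149e+02]
bore_mouth [311.7, 139.8] 0.88 ell 315.1911926269531 117.19075012207031 220.05084228515625 292.6577453613281
spacer [221.4, 150.5] 0.62 ell 233.8927001953125 148.77224731445312 56.61380386352539 59.01128005981445
window [572.8, 122.7] 0.9 ell 572.8534545898438 121.08434295654297 48.7872314453125 59.40888595581055
window [501.7, 244.6] 0.77 ell 500.1053161621094 243.47518920898438 43.2270393371582 49.706844329833984
cover [312.9, 43.1] 0.63 ell 316.166259765625 45.619449615478516 96.41716766357422 99.9166030883789
```

View pics/w1b.png

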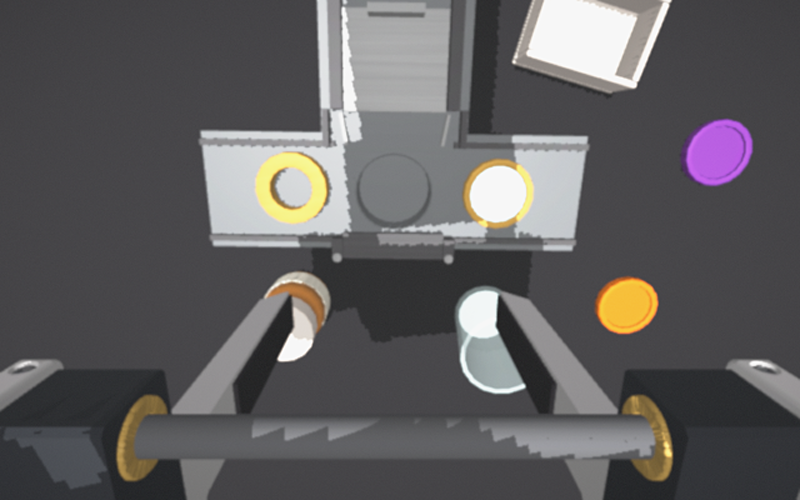

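The wrist view shows the spacer on the cell's -y wing at about (233,150), the bore at (314,151) and the gold-rimmed glazed window at (398,154). The purple and orange look-alikes lie on the bench. A close crop will confirm the choice and give a refined fit.

Run:
```python
from h import *
import pickle
im=cv2.imread("pics/w1.png"); p=pickle.load(open("p1.pkl","rb"))
hsv=cv2.cvtColor(im,cv2.COLOR_BGR2HSV)
m=cv2.inRange(hsv,(15,90,90),(35,255,255))
for n,(a,b),z in [("spacer",(200,270),.046),("window",(365,435),.040)]:
    mm=np.zeros_like(m); mm[110:190,a:b]=m[110:190,a:b]
    pts=cv2.convexHull(cv2.findNonZero(mm))
    W=np.array([back(p,u[0],z)[:2] for u in pts])
    (cx,cy),r=cv2.minEnclosingCircle(W.astype(np.float32)*1000)
    e=cv2.fitEllipse(W.astype(np.float32)*1000); print(n,cx,cy,r,e)
# bore: radial gradient fit in rectified deck map
bx=back(p,(314,151),.032)[:2]; print("bore guess",bx)
s=0.0005; N=700; G=[]
a=np.radians(-15)
ex=np.array([np.cos(a),np.sin(a)]);ey=np.array([-np.sin(a),np.cos(a)])
src=[];dst=[]
for X,Y in [(-.14,-.15),(-.14,.15),(.06,.15),(.06,-.15)]:
    w=bx+X*ex+Y*ey; src.append(proj(p,[*w,.032])); dst.append([(Y+.15)/.3*780,(.06-X)/.3*780])
H=cv2.getPerspectiveTransform(np.float32(src),np.float32(dst))
o=cv2.warpPerspective(im,H,(780,520),flags=cv2.INTER_CUBIC)
# draw grid marks every 10mm on border
for k in range(-15,16):
    c=int((k*.01+.15)*2600); cv2.line(o,(c,0),(c,12 if k%5 else 25),(0,255,0),1)
for k in range(-14,7):
    r=int((.06-k*.01)*2600); cv2.line(o,(0,r),(12 if k%5 else 25,r),(0,255,0),1)
cv2.circle(o,(390,156),68,(0,0,255),1)
cv2.imwrite("pics/rect.png",o); np.save("bx.npy",bx)
```

```text
spacer 535.9722290039062 -42.47538375854492 24.065690994262695 ((535.8685913085938, -42.58628463745117), (46.91514205932617, 47.83056640625), 8.475920677185059)
window 576.22412109375 89.13800811767578 23.997821807861328 ((576.15283203125, 89.37922668457031), (46.89999008178711, 47.70785903930664), 119.6458511352539)
bore guess [0.55570466 0.02125276]
```

View pics/rect.png

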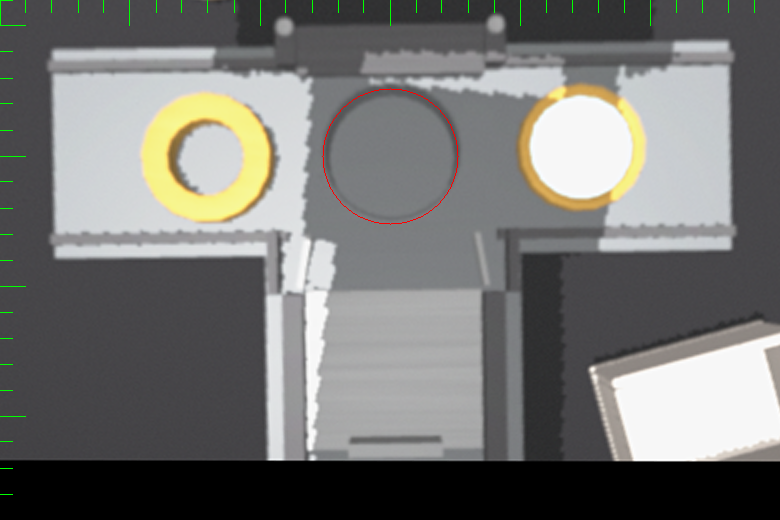

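The crop confirms the spacer as the thick plain ring and the window as the glazed gold rim. The cell is about 0.7° more clockwise than I assumed. The bore circle and the guide strips disagree by about 2 mm in x, so I'll settle that with a model overlay.

Run:
```python
from h import *
import pickle
im=cv2.imread("pics/w1.png"); p=pickle.load(open("p1.pkl","rb")); bx=np.load("bx.npy")
a0=np.radians(-15);ex0=np.array([np.cos(a0),np.sin(a0)]);ey0=np.array([-np.sin(a0),np.cos(a0)])
a=np.radians(-15.73);ex=np.array([np.cos(a),np.sin(a)]);ey=np.array([-np.sin(a),np.cos(a)])
x0,y0,x1,y1=155,95,480,210; S=2.4
out=[]
for c in (.0004,.0025):
    C=bx+c*ex0+.0008*ey0
    o=cv2.resize(cv2.convertScaleAbs(im[y0:y1,x0:x1],alpha=1.2),None,fx=S,fy=S,interpolation=cv2.INTER_CUBIC)
    def P(x,y,z): 
        w=C+x*ex+y*ey; u=proj(p,[*w,z]); return ((u-[x0-.0,y0-.0]+.5)*S-.5)
    def poly(L,col): cv2.polylines(o,[np.round(np.array(L)*8).astype(int)],True,col,1,cv2.LINE_AA,3)
    T=np.linspace(0,2*np.pi,60)
    poly([P(.027*np.cos(t),.027*np.sin(t),.032) for t in T],(0,0,255))
    poly([P(.026*np.cos(t),.026*np.sin(t),.008) for t in T],(255,0,0))
    for sx in (1,-1):
        for sy in (1,-1):
            poly([P(sx*.031,sy*.04,.036),P(sx*.035,sy*.04,.036),P(sx*.035,sy*.13,.036),P(sx*.031,sy*.13,.036)],(0,255,0))
    out.append(o)
cv2.imwrite("pics/ov.png",np.vstack(out))
```

```text
(no output)
```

View pics/ov.png

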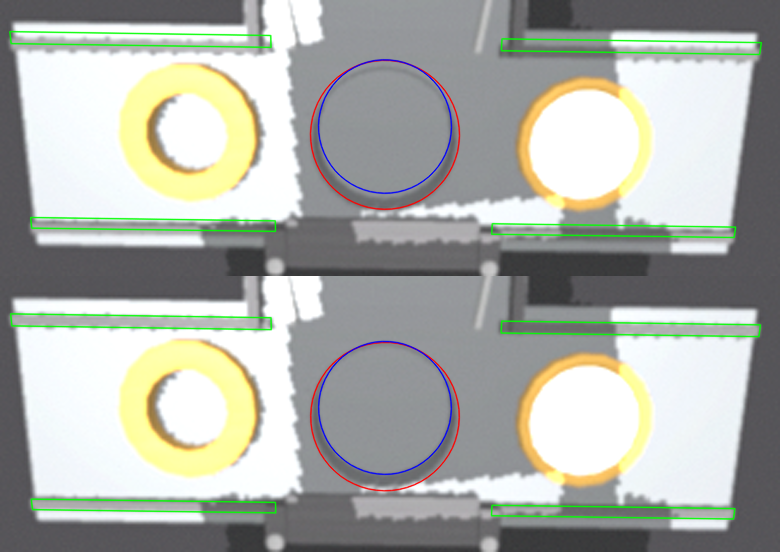

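The lower overlay (+2.5 mm) matches both the strips and the bore rim, so that sets the cell pose. Next I'll grip the spacer along the lane, with the fingertips above window height so opening them can't touch the window. Then I'll drag it to the bore and release.

```bash
cat >> h.py <<'E'
yaw=-15.73
a_=np.radians(yaw);ex=np.array([np.cos(a_),np.sin(a_)]);ey=np.array([-np.sin(a_),np.cos(a_)])
a0=np.radians(-15)
C=np.array([0.55570466,0.02125276])+.0025*np.array([np.cos(a0),np.sin(a0)])+.0008*np.array([-np.sin(a0),np.cos(a0)])
ORI=[180,0,180+yaw]
def W(x,y,tip): return [*(C+x*ex+y*ey),tip+.199]     # cell x,y ; fingertip height above bench
def cellxy(w): d=np.asarray(w)[:2]-C; return np.array([d@ex,d@ey])
def st(msg=""):
    o=observe(); print(msg,round(o["time_s"],2),"cell",(cellxy(o["eef_pos"])*1000).round(1),"tip",round((o["eef_pos"][2]-.199)*1000,1),"F",np.round(o["contact_force"],1),"op",round(o["opening"]*94,1))
E
python3 - <<'E'
from h import *
s=cellxy([.53595,-.0425]); w=cellxy([.5762,.08925]); print(C,s,w)
move_ptp(W(s[0],s[1],.075),ORI)
movel(W(s[0],s[1],.0405),ORI,v=.1); st("down")
gripper_close(); st("grip")
p=camera_params("wrist"); im=capture("wrist"); cv2.imwrite("pics/w2.png",im)
movel(W(s[0],-.035,.0405),ORI,v=.08); st("drag")
p=camera_params("wrist"); im=capture("wrist")
import pickle; pickle.dump(p,open("p3.pkl","wb"))
cv2.imwrite("pics/w3.png",im)
E
```

```text
[0.55832653 0.02137845] [-0.00422079 -0.06755258] [-0.00119617  0.07017533]
down 4.94 cell [ -3.7 -67.1] tip 41.0 F [0.4 0.7 0.5] op 93.9
grip 5.75 cell [ -4.2 -67.6] tip 40.6 F [-0.1 -1.1  0. ] op 46.6
drag 6.36 cell [ -4.3 -34.2] tip 40.6 F [-0.5  2.2  1.8] op 46.6
```

View pics/w3.png

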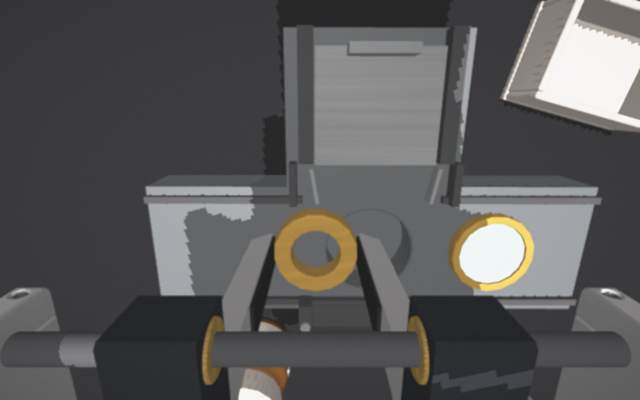

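The spacer is gripped and lies flat at (315,250), with the bore rim visible at about (365,247). The window is untouched. I'll check the ring's offset from the tool in this view, then finish the slide.

Run:
```python
from h import *
import pickle
im=cv2.imread("pics/w3.png"); p=pickle.load(open("p3.pkl","rb"))
m=cv2.inRange(cv2.cvtColor(im,cv2.COLOR_BGR2HSV),(12,90,60),(35,255,255))
for n,(a,b),z in [("spacer",(265,365),.046),("window",(440,545),.040)]:
    mm=np.zeros_like(m); mm[200:300,a:b]=m[200:300,a:b]
    Q=np.array([back(p,u[0],z)[:2] for u in cv2.convexHull(cv2.findNonZero(mm))])
    e=cv2.fitEllipse(Q.astype(np.float32)*1000); print(n,cellxy(np.array(e[0])/1000)*1000,e[1])
# overlay cell model to check bore/strips
o=cv2.convertScaleAbs(im,alpha=1.6)
T=np.linspace(0,2*np.pi,80)
def poly(L,c): cv2.polylines(o,[np.round(np.array([proj(p,[*(C+x*ex+y*ey),z]) for x,y,z in L])*8).astype(int)],True,c,1,cv2.LINE_AA,3)
poly([(.026*np.cos(t),.026*np.sin(t),.032) for t in T],(0,0,255))
for sx in (1,-1):
    for sy in (1,-1): poly([(sx*.031,sy*.04,.036),(sx*.035,sy*.04,.036),(sx*.035,sy*.13,.036),(sx*.031,sy*.13,.036)],(0,255,0))
cv2.imwrite("pics/ov3.png",cv2.resize(o[160:330,140:600],(782,289),interpolation=cv2.INTER_CUBIC))
```

```text
spacer [ -6.03767984 -32.68200367] (47.583274841308594, 50.26737976074219)
window [-2.22990099 69.43182821] (46.99772644042969, 51.27826690673828)
```

View pics/ov3.png

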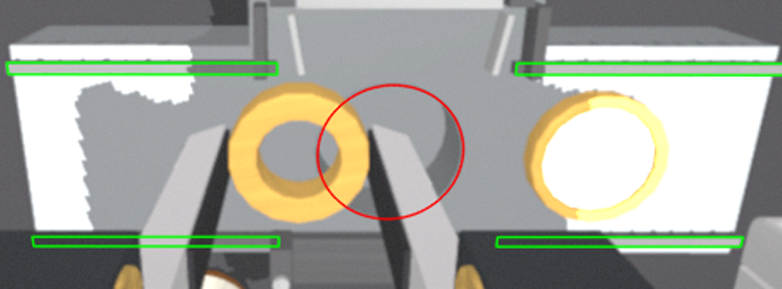

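Run:
```python
from h import *
movel(W(.0003,-.0013,.0405),ORI,v=.06); st("at bore")
release(); hold(.2); st("rel")
p=camera_params("wrist"); im=capture("wrist"); cv2.imwrite("pics/w4.png",im)
```

```text
at bore 7.12 cell [-0.  -1.1] tip 39.9 F [-0.7 -0.2 -1.2] op 46.3
rel 8.2 cell [ 0.3 -1.3] tip 40.5 F [-0.4  0.5  0.3] op 93.9
```

View pics/w4.png

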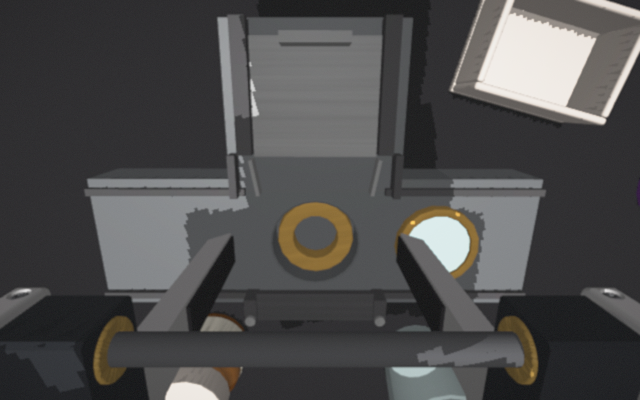

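The spacer is at (315,237) with the dark bore rim around it, so it looks dropped. I'll check its depth by apparent size before bringing in the window.

Run:
```python
from h import *
p=camera_params("wrist"); im=cv2.imread("pics/w4.png")
m=cv2.inRange(cv2.cvtColor(im,cv2.COLOR_BGR2HSV),(12,100,50),(35,255,255))
m[:195]=0;m[280:]=0;m[:,:270]=0;m[:,360:]=0
h=cv2.convexHull(cv2.findNonZero(m)); print(cv2.boundingRect(h))
for z in (.022,.034,.046):
    Q=np.array([back(p,u[0],z)[:2] for u in h]); C2=np.array([cellxy(q) for q in Q])*1000
    print(z,C2.min(0),C2.max(0))
o=cv2.convertScaleAbs(im[180:300,240:390],alpha=2)
T=np.linspace(0,2*np.pi,80)
o=cv2.resize(o,None,fx=4,fy=4,interpolation=cv2.INTER_CUBIC)
def circ(r,z,c,cx=0,cy=0): cv2.polylines(o,[np.round((np.array([proj(p,[*(C+(cx+r*np.cos(t))*ex+(cy+r*np.sin(t))*ey),z]) for t in T])-[240,180]+.5)*32).astype(int)],True,c,1,cv2.LINE_AA,3)
circ(.026,.032,(0,0,255)); circ(.024,.022,(0,255,0)); circ(.024,.046,(255,0,0))
cv2.imwrite("pics/ov4.png",o)
```

```text
(278, 202, 75, 69)
0.022 [-23.12458714 -23.61406149] [23.05203515 23.29543197]
0.034 [-26.69819984 -22.19419143] [16.67276135 21.86511215]
0.046 [-30.27181254 -20.77432137] [10.29348754 20.43479233]
```

View pics/ov4.png

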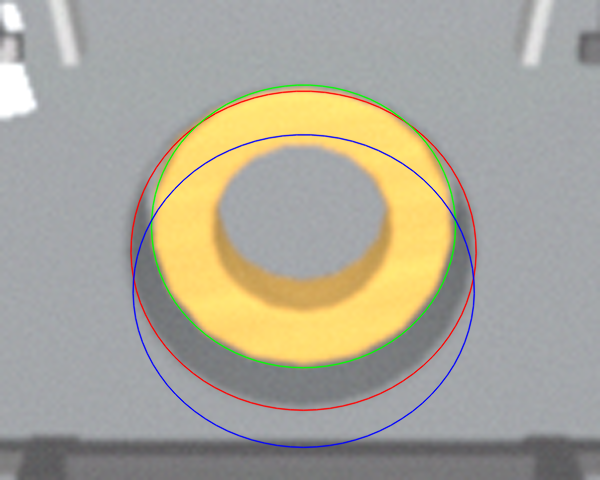

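The spacer lies flat on the bore floor: the overlay for a top at 22 mm matches exactly. Now the window.

Run:
```python
from h import *
movel(W(.0003,-.0013,.060),ORI,v=.15)
movel(W(-.0013,.0695,.060),ORI,v=.2)
movel(W(-.0013,.0695,.0345),ORI,v=.08); st("down")
gripper_close(); st("grip")
movel(W(-.0013,.036,.0345),ORI,v=.08)
movel(W(.0002,-.0013,.0345),ORI,v=.06); st("at bore")
release(); hold(.2); st("rel")
movel(W(.0002,-.0013,.06),ORI,v=.15); hold(.1)
p=camera_params("wrist"); im=capture("wrist"); cv2.imwrite("pics/w5.png",im)
import pickle; pickle.dump(p,open("p5.pkl","wb"))
o=cv2.resize(cv2.convertScaleAbs(im[170:290,230:400],alpha=1.5),None,fx=4,fy=4,interpolation=cv2.INTER_CUBIC)
T=np.linspace(0,2*np.pi,80)
def circ(r,z,c): cv2.polylines(o,[np.round((np.array([proj(p,[*(C+r*np.cos(t)*ex+r*np.sin(t)*ey),z]) for t in T])-[230,170]+.5)*32).astype(int)],True,c,1,cv2.LINE_AA,3)
circ(.026,.032,(0,0,255)); circ(.024,.030,(0,255,0)); circ(.024,.040,(255,0,0))
cv2.imwrite("pics/ov5.png",o)
```

```text
down 9.5 cell [-1.5 68.9] tip 33.3 F [-0.2  0.   0.4] op 94.0
grip 10.31 cell [-1.3 69.5] tip 34.5 F [0.  0.2 0.2] op 46.6
at bore 11.65 cell [ 0.1 -1.4] tip 34.4 F [-0.2  0.7 -1. ] op 46.2
rel 12.72 cell [ 0.2 -1.3] tip 34.5 F [-0.5  0.3  1. ] op 94.3
```

View pics/ov5.png

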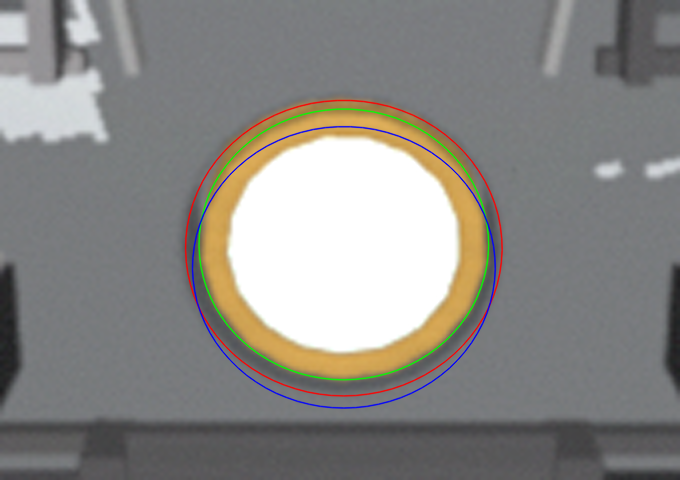

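The window is flat on the spacer: its top matches the 30 mm circle, centred within about 1 mm. Now I'll push the cover with closed fingers on its tab.

Run:
```python
from h import *
movel(W(.0002,-.0013,.085),ORI,v=.2)
gripper_close()
move_ptp(W(-.140,-.0013,.075),ORI)
movel(W(-.140,-.0013,.0365),ORI,v=.1); st("behind")
movel(W(-.126,-.0013,.0365),ORI,v=.06); st("near")
for x in np.r_[np.arange(-.110,-.0425,.01),np.arange(-.042,-.033,.001)]:
    movel(W(x,-.0013,.0365),ORI,v=.05); o=observe(); f=-(o["contact_force"][:2]@ex)
    print(round(x*1000,1),round(f,1),(cellxy(o["eef_pos"])*1000).round(1))
    if f>18: break
hold(.2); st("end")
```

```text
behind 16.03 cell [-139.1   -1.3] tip 36.7 F [ 0.1 -0.2 -0.4] op 0.3
near 16.42 cell [-125.4   -1.3] tip 36.9 F [-0.2 -0.3  0.2] op 0.5
-110.0 4.9 [-110.    -1.3]
-100.0 0.7 [-99.8  -1.3]
-90.0 -0.6 [-89.6  -1.3]
-80.0 1.0 [-79.7  -1.3]
-70.0 0.2 [-69.8  -1.3]
-60.0 -0.2 [-59.7  -1.3]
-50.0 -0.0 [-49.6  -1.3]
-42.0 -0.9 [-41.3  -1.3]
-41.0 -0.6 [-40.8  -1.3]
-40.0 0.7 [-39.9  -1.3]
-39.0 1.2 [-39.   -1.3]
-38.0 0.4 [-37.9  -1.3]
-37.0 3.5 [-37.3  -1.3]
-36.0 6.8 [-36.7  -1.2]
-35.0 10.8 [-36.2  -1.2]
-34.0 13.3 [-35.7  -1.1]
end 21.49 cell [-35.7  -1.1] tip 35.9 F [-12.9   3.1  10.4] op 0.7
```

The force rises steadily from tool x ≈ -37 mm, which fits the stop. I'll back off and look.

Run:
```python
from h import *
movel(W(-.055,-.0013,.0375),ORI,v=.08); st()
movel(W(-.055,-.0013,.085),ORI,v=.15)
move_ptp(W(.04,-.0013,.125),ORI); hold(.2); st()
p=camera_params("wrist"); im=capture("wrist"); cv2.imwrite("pics/w6.png",im)
us=np.array([proj(p,[*(C+x*ex+y*ey),.036]) for x in (-.075,.045) for y in (-.06,.06)])
u0,v0=np.floor(us.min(0)).astype(int); u1,v1=np.ceil(us.max(0)).astype(int); v0=max(v0,0)
crop=im[v0:v1,u0:u1]; S=min(780/crop.shape[1],590/crop.shape[0]); print(u0,v0,u1,v1,S)
o=cv2.resize(cv2.convertScaleAbs(crop,alpha=1.5),None,fx=S,fy=S,interpolation=cv2.INTER_CUBIC)
def poly(L,c): cv2.polylines(o,[np.round((np.array([proj(p,[*(C+x*ex+y*ey),z]) for x,y,z in L])-[u0,v0]+.5)*S*8).astype(int)],True,c,1,cv2.LINE_AA,3)
z=.038; poly([(-.03,-.033,z),(.026,-.033,z),(.026,.033,z),(-.03,.033,z)],(0,255,0))
cv2.imwrite("pics/ov6.png",o)
capture("top"); capture("scene")
```

```text
21.91 cell [-54.8  -1.3] tip 37.8 F [-0.3 -0.   1.2] op 0.5
 23.07 cell [38.7 -1.2] tip 123.4 F [0.1 0.6 0.1] op 0.7
233 58 397 214 3.782051282051282
```

View pics/ov6.png

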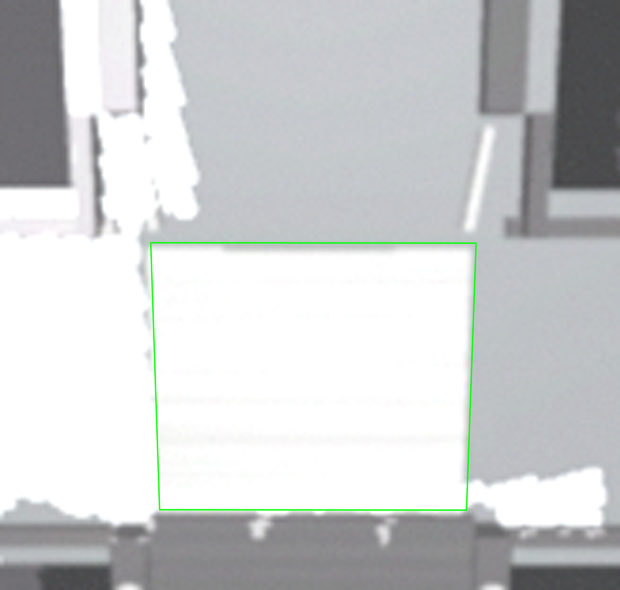

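The cover sits at home, matching the overlay, and the +y clip is slanted in behind it. The -y clip is overexposed in this crop, so I'll use the last picture on it with the contrast stretched the other way.

Run:
```python
import cv2,numpy as np
im=cv2.imread("pics/w6.png"); w1=cv2.imread("pics/w5.png")
a=cv2.resize(im[75:140,255:375],None,fx=6,fy=6,interpolation=cv2.INTER_CUBIC).astype(float)
a=np.clip((a/255)**2.2*255,0,255).astype(np.uint8)
cv2.imwrite("pics/clip.png",a)
```

```text
(no output)
```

View pics/clip.png

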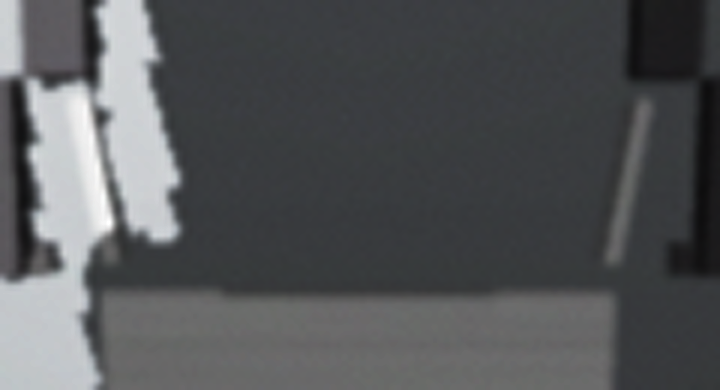

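Both clips slant inward behind the cover's rear edge: the left tip in the crop is at (110,260) and the right at (612,262), with the edge at row 290. The robot is clear of everything, so I'll hand it in.

Run:
```python
from h import *
st(); sign_off()
```

```text
23.22 cell [39.3 -1.2] tip 124.5 F [ 0.   0.2 -0.7] op 0.8
the job is handed in; nothing more can be done
```

The sight-glass cell is loaded and I handed the job in at 23.2 s, with the robot clear of everything.

- **Rings:** I gripped the spacer lightly and slid it along the deck into the bore, then did the same with the gold window ring. In the wrist pictures each top matched its expected height (22 mm for the spacer, 30 mm for the window), and both looked flat. The window sits within about 1 mm of centre.
- **Cover:** I pushed it along its rails with closed fingers until the force built to about 13 N at the stop. The last pictures show it matching the home outline, with both clips back inward behind its rear edge.
- **Early disagreements, both settled:** My first estimate of the bore's centre was about 2 mm off in x compared with the guide strips, and an overlay corrected it. The camera and arm also disagreed by about 1.5 mm in y, which I allowed for.
- **Not checked:** I did not look again at the beaker, jar and tip box at the end. The arm was never run near them, and no unexpected contact force showed in the readings I took.

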